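# Hang a bottle in the neck rail and bolt the mouth

## Task

Pick up the tall bottle with the white collar under its cap, carry it upright to the open end of the rack's rail, enter it there with its neck in the slot and slide it fully home to the closed end, so that it hangs by its collar. Then slide the barrel bolt right across the mouth of the rail and turn its handle down into the notch. Leave the jar, the beaker and the wrench where they are.

Things in the scene. Friction and masses are not known exactly. Their poses are not given: they have to be found in the camera images.
- bottle_cap (a point): Centre of the white cap of the tall dark bottle standing on the table, 173 mm above its underside; z is the bottle's axis, up. Cap (grip here) 42 mm in diameter, from 149 to 196 mm above the underside, with two 10 mm stubs on top. Mass 0.25 to 0.5 kg. The jar, the other dark vessel, is lower, wider and has no collar.
- bottle_collar (a point): Centre of the underside of the bottle's flat white collar (54 mm in diameter, 4 mm thick, just under the cap), 28 mm below bottle_cap. Under it a neck 26 mm in diameter and 28 mm tall, a sloping shoulder 17 mm tall, and a body 60 mm in diameter and 100 mm tall. When the bottle hangs, this point is level with the rail's top faces.
- rack: Fixed rack: a horizontal rail of two 8 mm aluminium plates, top faces 165 mm above the table, on clear side panels (inside at y = +-50 mm). Origin on the table under the rail's open mouth, on its centre line; x runs inwards along the rail, y across it to the side where the bolt waits, z up. Base plate 6 mm high, back panel at x = 144 mm; nothing inward of the mouth stands above the top faces.
- rail_mouth (a point): Rail's centre line at the open mouth, at the top faces' height; axes as the rack. The slot between the plates is 36 mm wide, open at x = 0, closed at x = 115 mm. In front of the mouth (x -36 to 0 mm), between 20 mm below and 6 mm above the top faces, lie the keeper (y -36 to -22 mm) and the bolt's notch and guide wall (y +28 to +134 mm).
- rail_home (a point): Where the centre of the collar's underside lies when the bottle is fully home: 102 mm inward from rail_mouth, at the height of the top faces (165 mm); axes as the rack.
- bolt (a joint): Slide of the barrel bolt, a 12 mm steel bar along the rack's y at rack x = -10 mm, 161 mm high. 0 = drawn back (tip at rack y = +40 mm, clear of the mouth), 0.070 m = fully across the mouth, tip in the keeper; it moves to the rack's -y with about 1.5 N of friction and stays where it is left.
- bolt_handle (a joint): Turn of the handle about the bar's axis: 0 = upright, 1.52 rad = level, pointing out from the mouth (rack -x), down in the notch. Stays where it is left (friction 0.05 N m). A guide wall stops it at about 0.6 rad unless the bolt is across (above about 0.06 m), where the wall has a 22 mm notch.
- handle_knob (a point): Centre of the 20 mm steel ball at the end of the bolt's handle, 62 mm from the bar's axis, on a 10 mm rod. z along the handle, away from the bar, y as the rack's. At handle angle a it lies at rack x = -10 - 62 sin(a) mm, rack y = 115 mm - bolt travel, height = 161 + 62 cos(a) mm. It can be pushed over and pressed down; gripped hard, the ball does not swivel freely.
- jar: Bystander: low wide dark jar with a lid, 76 mm in diameter, 115 mm tall, without a collar; origin at the centre of its underside.
- beaker: Bystander: open glass beaker, 72 mm in diameter, 90 mm tall; origin at the centre of its underside.
- wrench: Bystander: steel wrench, 160 mm long, lying beyond the work; origin at its underside near its middle, x along it.
Not all that is in view belongs to the job. Leave any orange or yellow look-alike of the part that bears bottle_cap alone.

How it is judged:
By the outcome, as a careful person would: the job done as asked, in the order asked, and still so for the second after the job is handed in, with the robot touching nothing.
It also fails if it takes over 64 s, if anything falls off the work surface, if the arm or the gripper's body presses on something with over 40 N, if the wrist force passes 120 N, or if a joint passes its speed limit or range.

## Robot

A 7-joint arm with a two-finger parallel gripper is mounted at the origin on the work surface. World frame = base frame: x ahead of the robot, y to its left, z up, the work surface at z = 0. Lengths are in mm, angles in rad, forces in N, time in s.
With the tool pointing down it reaches from about 350 to 900 mm from the base axis. Payload 19.9 kg.
Tool frame: the origin (TCP) lies at the very end of the fingers, on their centre line; the grasp point (between the pads) lies 19 mm behind it (manip.tcp_to_grasp is the distance from the TCP to the grasp point, in mm); y points along the fingers, x is the direction in which the jaws open and shut, and the axes are right-handed (so a half turn about y gives the same grasp; the last joint's range is limited). The gripper opens to 94 mm and grips with 3 to 60 N. Pads are 16 mm wide; open, the fingers measure 119 mm over their backs; the gripper's body (75 mm by 177 mm) begins 78 mm behind the grasp point.
Start: joints at [-1.282, 0.417, -0.01, 1.614, 0.005, 1.111, -0.053], TCP at [202.989, 591.096, 205.425] pointing down, gripper open.
Joint ranges: [-2.81, 2.81], [-0.39, 2.02], [-1.27, 1.25], [0.06, 2.57], [-1.19, 4.33], [0.19, 2], [-2.82, 2.82]. Speed limits (rad/s): [1.89, 1.89, 2.39, 2.39, 3.01, 3.01, 3.01].

## Interface

Orientations are given as a unit quaternion [x, y, z, w].
In Python, from workcell import manip gives the robot as it stands.
- The arm moves only by the tool servo_tool, never from a script. Its argument "motion" is text: rows parted by semicolons, each of 6 numbers parted by spaces: the shift along the tool's x, y, z in m, then the turn, a rotation vector about the tool's x, y, z in rad. A call has 1 to 5 rows; each row is the pose to reach, as a shift and turn from the pose measured when the call began, along the tool's axes at that moment; what a row does not reach only later rows make up. A row lasts 1/10 s, in which the tool goes at most 50 mm and 8.59 degrees, less where a joint would pass 70% of its speed; a pose out of reach is approached as far as the arm can. A call with a gripper value outside its range is refused whole. "gripper" is the finger opening in m, from 0 to 0.094, set as the call begins (left out, the last holds). The fingers move at their own pace and stop on an object; the grip force is fixed at half the most. Time passes only in rows, so rows that repeat a pose let the fingers close. It gives the time, the measured TCP pose, the force and the opening at its end, in the units of the state.
- manip.read_state(): the state, without advancing time (a new reading comes with each control period).
- manip.snapshot(name): name is "side" or "top" or "wrist"; returns the picture (420x560x3 uint8, blue, green, red); there is no depth.
- manip.camera_model(name): a dict with "fx", "fy", "cx", "cy" (pixels), "k1" (the pictures are not rectified: a ray, as slopes to the right and down, at radius r is drawn at 1 + k1 r^2 times it, then the intrinsics apply), "R" (3x3) and "t" (3): a world point X has camera coordinates R X + t. Camera axes: x right, y down, z forward; pixel columns grow to the right and rows downward; lengths in mm; the calibration is good to about 2 mm. A picture is of the moment at which its call begins: read the wrist's pose just before it. camera_model takes no time and is no camera call; for the wrist camera it gives the pose at the moment of the call.
- manip.hand_in(): hands the job in, once; it reports no verdict.
The state is a dict: "time": time; "qpos": joint angles; "qvel": joint speeds; "tau": joint torques, N m; "tcp_pos": TCP position; "tcp_rot": TCP orientation; "contact_force": force on the tool from outside, world axes, zero at the start; "torque": the same for the moment, N m; "width": finger opening in mm.
Only numpy, scipy, OpenCV 4.12 (cv2) and the standard library are available. Lean on these libraries where they do the work, as an engineer would, in place of code of your own. Each camera call takes 0.05 s, during which the arm holds its last target.

## Working session

There is one attempt and no reset: what is moved stays moved. The work goes in short steps, Python scripts to look and compute and a tool call to move; the robot and the scene stay as the last step left them, time stands still between calls to the robot, and variables do not carry over. Pictures are saved under pics/ and viewed, and the job is handed in when it is done.

Besides the shell and the picture viewer there is one more tool, called after "Emit:" as name(argument=value, ...), one argument or row to a line, values as JSON. servo_tool: Moves the arm, as the interface text tells. Its arguments: {"type":"object","properties":{"motion":{"type":"string"},"gripper":{"type":"number"}},"required":["motion"]}

```bash
ls; mkdir -p pics
python3 - <<'E'
from workcell import manip
import cv2
print(manip.read_state())
for n in ("side","top","wrist"):
    c=manip.camera_model(n); print(n,c)
    cv2.imwrite(f"pics/{n}0.png",manip.snapshot(n))
E
```

```text
pics
{'time': 0.0, 'qpos': array([-1.28148901,  0.41797391, -0.0102996 ,  1.61415631,  0.00471183,
        1.11069898, -0.05300233]), 'qvel': array([ 0.00078222, -0.00103592,  0.00081023,  0.00197145,  0.00097713,
       -0.00043154, -0.00013872]), 'tau': array([-3.94125927e-04, -8.51269770e+01,  6.38451520e-01, -4.26008177e+01,
       -4.88937821e-02,  1.86280010e-02,  1.14068384e-04]), 'tcp_pos': array([202.90118339, 590.75675098, 204.83285515]), 'tcp_rot': array([ 0.57577739,  0.41052626, -0.41117967, -0.57522158]), 'contact_force': array([ 0.5868531 , -0.26257604, -0.43513829]), 'torque': array([ 0.01059765, -0.00496497,  0.01732447]), 'width': 93.91300444117164}
side {'fx': 528.9278092266564, 'fy': 528.9278092266564, 'cx': 282.34366825868045, 'cy': 213.19103790053973, 'k1': -0.06448884262789525, 'R': array([[ 0.74955875, -0.66159255, -0.02137684],
       [-0.40588582, -0.43386259, -0.8043755 ],
       [ 0.52289423,  0.61160326, -0.59373654]]), 't': array([-392.65550385,  297.25787871, 1095.20030567])}
top {'fx': 450.9787799350798, 'fy': 450.9787799350798, 'cx': 277.7658045145225, 'cy': 204.07566274951068, 'k1': -0.05011908098927364, 'R': array([[-0.0079111 , -0.99969928,  0.0232111 ],
       [-0.98373845,  0.00361551, -0.17957058],
       [ 0.17943266, -0.02425425, -0.98347123]]), 't': array([ -38.93239971,  537.47559626, 1275.84213609])}
wrist {'fx': 320.41978347119874, 'fy': 320.41978347119874, 'cx': 279.43044338957634, 'cy': 208.18118817434896, 'k1': 0.021314554624586042, 'R': array([[ 3.25145985e-01,  9.45663381e-01, -9.25979140e-04],
       [ 9.18978866e-01, -3.15739815e-01,  2.36191054e-01],
       [ 2.23064863e-01, -7.76475283e-02, -9.71706195e-01]]), 't': array([-624.89982842,  -24.14417566,  390.25889085])}
```

View pics/side0.png

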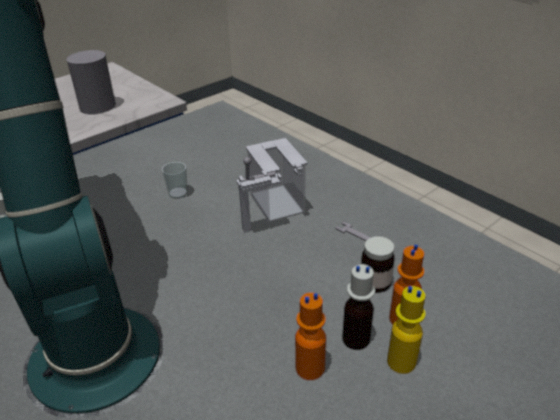

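View pics/top0.png

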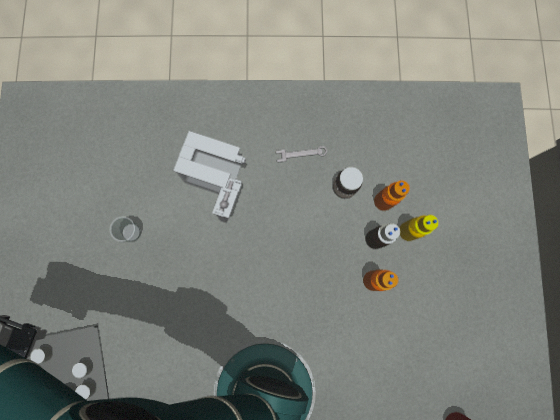

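View pics/wrist0.png

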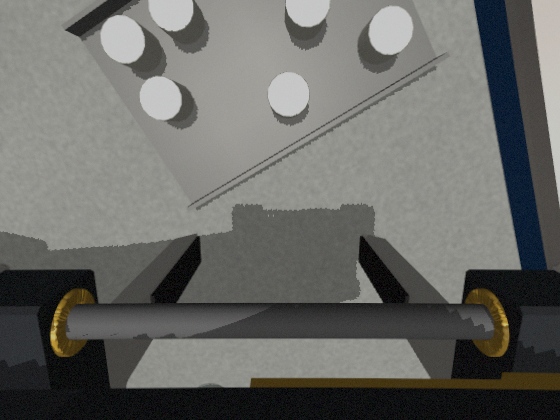

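```bash
cat > h.py <<'E'
import numpy as np, cv2
from scipy.spatial.transform import Rotation as Rn
from workcell import manip
def ray(c,u,v):
    x=(u-c['cx'])/c['fx']; y=(v-c['cy'])/c['fy']
    K=np.array([[c['fx'],0,c['cx']],[0,c['fy'],c['cy']],[0,0,1]])
    p=cv2.undistortPoints(np.array([[[u,v]]],float),K,np.array([c['k1'],0,0,0.]))[0,0]
    R=np.array(c['R']);t=np.array(c['t'])
    return -R.T@t, R.T@np.array([p[0],p[1],1.])
def onz(c,u,v,z):
    o,d=ray(c,u,v); return o+d*(z-o[2])/d[2]
def tri(l):
    A=np.zeros((3,3));b=np.zeros(3)
    for c,u,v in l:
        o,d=ray(c,u,v); d/=np.linalg.norm(d);P=np.eye(3)-np.outer(d,d);A+=P;b+=P@o
    X=np.linalg.solve(A,b)
    return X,[np.linalg.norm(np.cross(X-o,d/np.linalg.norm(d))) for o,d in [ray(*q) for q in l]]
def proj(c,X):
    K=np.array([[c['fx'],0,c['cx']],[0,c['fy'],c['cy']],[0,0,1]])
    R=np.array(c['R']);t=np.array(c['t'])
    p,_=cv2.projectPoints(np.atleast_2d(np.array(X,float)),cv2.Rodrigues(R)[0],t,K,np.array([c['k1'],0,0,0.]))
    return p[:,0]
def crop(im,u0,v0,w,h,s,name):
    cv2.imwrite(name,cv2.resize(im[v0:v0+h,u0:u0+w],None,fx=s,fy=s,interpolation=cv2.INTER_CUBIC))
E
python3 - <<'E'
from h import *
t=cv2.imread('pics/top0.png');s=cv2.imread('pics/side0.png')
crop(t,160,120,100,100,6,'pics/tr.png')
crop(t,325,160,120,140,4,'pics/tb.png')
crop(s,220,130,100,110,5,'pics/sr.png')
crop(s,280,220,160,170,3.5,'pics/sb.png')
E
```

```text
(no output)
```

View pics/tr.png

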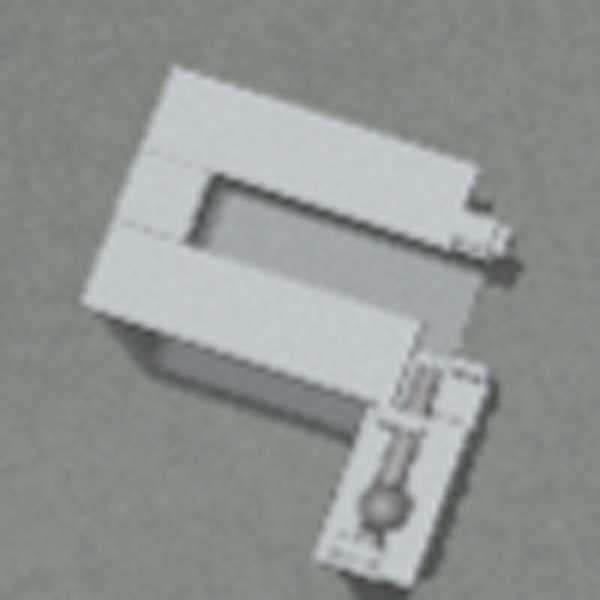

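View pics/tb.png

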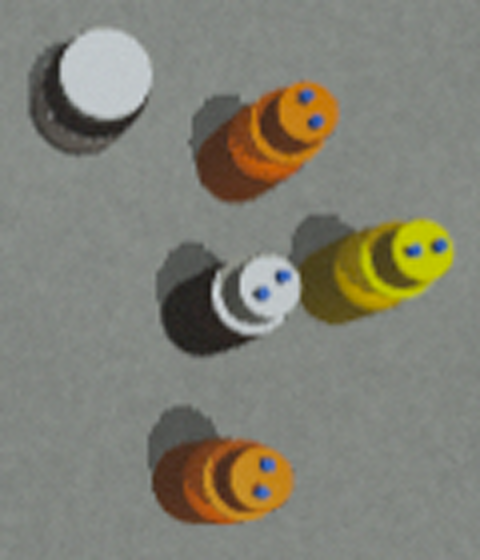

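View pics/sr.png

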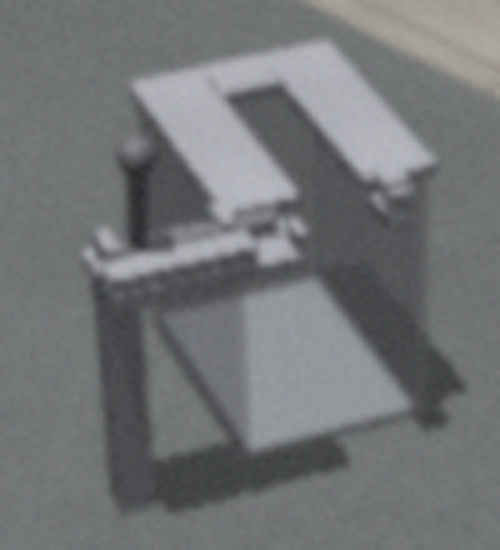

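View pics/sb.png

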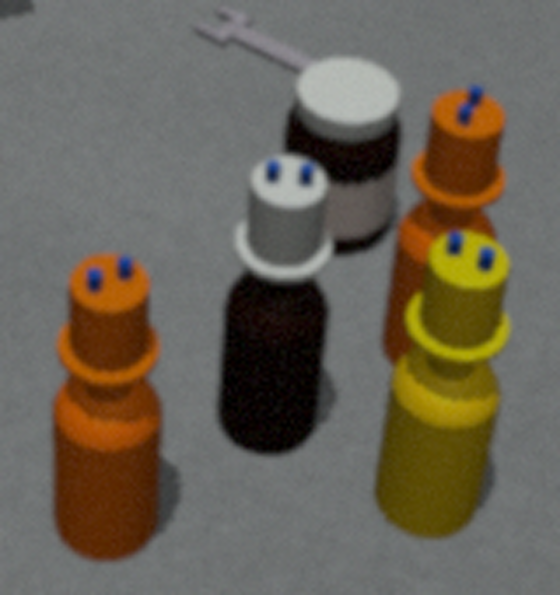

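Run:
```python
from h import *
T=manip.camera_model('top');S=manip.camera_model('side')
f=lambda p,u0,v0,s:(u0+(p[0]+.5)/s-.5,v0+(p[1]+.5)/s-.5)
# bottles
for nm,a,b in (('white',(267,288),(289,181)),('orangeL',(262,478),(109,281)),('yellow',(422,251),(468,258)),('orangeR',(308,112),(467,114)),('jar',(106,74),(347,90))):
    z=196 if nm!='jar' else 115
    pa=f(a,325,160,4);pb=f(b,280,220,3.5)
    print(nm,onz(T,*pa,z).round(1),onz(S,*pb,z).round(1),tri([(T,*pa),(S,*pb)]))
# stubs white: 
for p in ((261,294),(283,277)): print('stub',onz(T,*f(p,325,160,4),206).round(1))
tp={'A back -y':(175,67),'B back +y':(83,302),'C mouth -y':(476,165),'D mouth+y in':(421,322),'slot c-':(212,180),'slot c+':(190,242),'slotm-':(462,250)}
for k,p in tp.items(): print(k,onz(T,*f(p,160,120,6),165).round(1))
print('knob',onz(T,*f((386,508),160,120,6),223),onz(S,*f((134,150),220,130,5),223), tri([(T,*f((386,508),160,120,6)),(S,*f((134,150),220,130,5))]))
sp={'back +y':(135,84),'back -y':(328,43),'mouth -y':(437,160),'mouth+y':(300,197),'s c-':(283,80),'s c+':(225,95)}
for k,p in sp.items(): print('side',k,onz(S,*f(p,220,130,5),165).round(1))
```

```text
white [ 436.5 -333.6  196. ] [ 433.3 -337.4  196. ] (array([ 436.93205607, -334.6691241 ,  191.88895903]), [np.float64(0.05289512457699145), np.float64(0.05289512457700771)])
orangeL [ 314.4 -324.1  196. ] [ 310.1 -325.2  196. ] (array([ 313.27964641, -323.97851736,  193.35304106]), [np.float64(1.4363426514157782), np.float64(1.4363426514156952)])
yellow [ 460.2 -437.9  196. ] [ 457.1 -439.3  196. ] (array([ 459.98269609, -438.2975426 ,  193.56571452]), [np.float64(0.6825613620172317), np.float64(0.6825613620171452)])
orangeR [ 553.6 -367.3  196. ] [ 548.3 -368.8  196. ] (array([ 553.1796478 , -367.32210956,  192.74772879]), [np.float64(1.4174769854175837), np.float64(1.41747698541749)])
jar [ 599.2 -249.   115. ] [ 594.6 -250.8  115. ] (array([ 599.06113849, -248.86112348,  111.71126293]), [np.float64(1.1767052048911906), np.float64(1.1767052048914346)])
stub [ 431.4 -326.6  206. ]
stub [ 442.4 -341.6  206. ]
A back -y [722.3 204.5 165. ]
B back +y [611.1 242.7 165. ]
C mouth -y [675.1  65.9 165. ]
D mouth+y in [601.4  90.1 165. ]
slot c- [668.2 186.  165. ]
slot c+ [639.  195.2 165. ]
slotm- [634.9  71.9 165. ]
knob [505.56798624  99.0714928  223.        ] [503.32147602 102.00007604 223.        ] (array([503.90179399,  99.88668743, 224.03510976]), [np.float64(1.728666990430082), np.float64(1.7286669904300962)])
side back +y [606.3 237.4 165. ]
side back -y [714.9 198.9 165. ]
side mouth -y [671.   63.6 165. ]
side mouth+y [594.4  85.2 165. ]
side s c- [668.5 184.2 165. ]
side s c+ [634.5 193.5 165. ]
```

```bash
cat >> h.py <<'E'
def pose():
    s=manip.read_state(); return s,np.array(s['tcp_pos']),Rn.from_quat(s['tcp_rot'])
def go(target,Rt):
    s,p,R=pose()
    d=R.inv().apply(np.array(target)-p); w=(R.inv()*Rt).as_rotvec()
    n=max(np.linalg.norm(d)/50,np.degrees(np.linalg.norm(w))/8.59)
    print('shift m',(d/1000).round(4),'rot',w.round(4),'rows>=',round(n,1)); return d,w
def down(yaw):  # tool y down, tool x along world yaw (deg)
    a=np.radians(yaw); x=np.array([np.cos(a),np.sin(a),0]);y=np.array([0,0,-1.]);z=np.cross(x,y)
    return Rn.from_matrix(np.c_[x,y,z])
E
python3 - <<'E'
from h import *
s,p,R=pose(); print(R.as_matrix().round(3)); 
c=manip.camera_model('wrist'); Rc=np.array(c['R']); o=-Rc.T@np.array(c['t'])
print('cam in tool',R.inv().apply(o-p).round(1), 'view dir in tool',R.inv().apply(Rc[2]).round(3))
x=R.as_matrix()[:,0]; yaw=np.degrees(np.arctan2(x[1],x[0]));print('yaw',yaw)
E
```

```text
[[ 0.325 -0.    -0.946]
 [ 0.946 -0.001  0.325]
 [-0.001 -1.    -0.   ]]
cam in tool [   0.4 -179.4   68.5] view dir in tool [ 0.     0.972 -0.236]
yaw 71.0476706260181
```

Run:
```python
from h import *
go([655,88,330],down(71.1))
```

```text
shift m [-0.3289 -0.1247 -0.5909] rot [ 0.0001 -0.0009 -0.0009] rows>= 13.8
```

Emit:
servo_tool(
  motion="-0.02 -0.04 -0.03 0 0 0;-0.05 -0.07 -0.07 0 0 0;-0.08 -0.09 -0.12 0 0 0;-0.10 -0.11 -0.16 0 0 0;-0.12 -0.125 -0.2 0 0 0",
)

```text
time: 0.65
tcp_pos: [341.4, 423.9, 324.6]
tcp_rot: [0.576, 0.411, -0.411, -0.575]
contact_force: [0.1, 0.9, -0.0]
width: 94.0
```

Emit:
servo_tool(
  motion="-0.025 0 -0.043 0 0 0;-0.05 0 -0.086 0 0 0;-0.075 0 -0.129 0 0 0;-0.1 0 -0.172 0 0 0;-0.125 0 -0.215 0 0 0",
)

```text
time: 1.15
tcp_pos: [504.9, 234.4, 324.7]
tcp_rot: [0.575, 0.411, -0.411, -0.575]
contact_force: [0.1, 1.1, -0.6]
width: 93.6
```

Run:
```python
from h import *
s,p,R=pose();print(s['time'],p)
go([655,88,330],down(71.1))
```

```text
1.15 [504.8591987  234.41079625 324.72673611]
shift m [-0.0898 -0.0052 -0.1895] rot [ 0.     -0.0004 -0.0002] rows>= 4.2
```

Emit:
servo_tool(
  motion="-0.02 0 -0.043 0 0 0;-0.04 0 -0.086 0 0 0;-0.06 0 -0.129 0 0 0;-0.09 0 -0.165 0 0 0;-0.09 -0.005 -0.19 0 0 0",
)

```text
time: 1.65
tcp_pos: [656.3, 82.0, 329.3]
tcp_rot: [0.577, 0.409, -0.41, -0.576]
contact_force: [0.6, 0.0, 0.8]
width: 94.3
```

Emit:
servo_tool(
  motion="0 0 0 0 0 0;0 0 0 0 0 0",
)

```text
time: 1.85
tcp_pos: [656.2, 81.3, 328.6]
tcp_rot: [0.577, 0.408, -0.41, -0.576]
contact_force: [-0.6, 1.3, -0.5]
width: 93.9
```

Run:
```python
from h import *
import pickle
c=manip.camera_model('wrist'); im=manip.snapshot('wrist'); s,p,R=pose(); print(p,np.abs(s['qvel']).max())
pickle.dump(c,open('w1.pkl','wb')); cv2.imwrite('pics/w1.png',im)
```

```text
[655.79719043  82.32913948 328.88226247] 0.01757930339143852
```

View pics/w1.png

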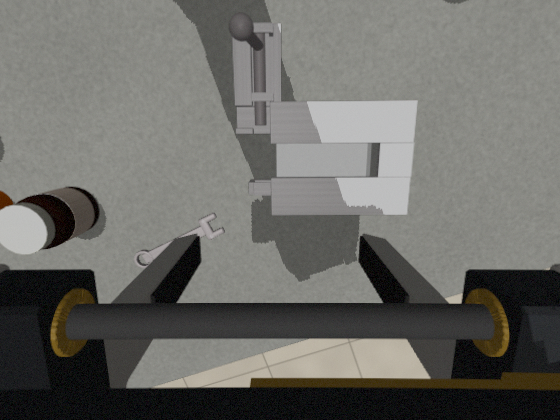

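Run:
```python
from h import *
im=cv2.imread('pics/w1.png')
crop(im,225,5,200,220,2.7,'pics/w1c.png')
```

```text
(no output)
```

View pics/w1c.png

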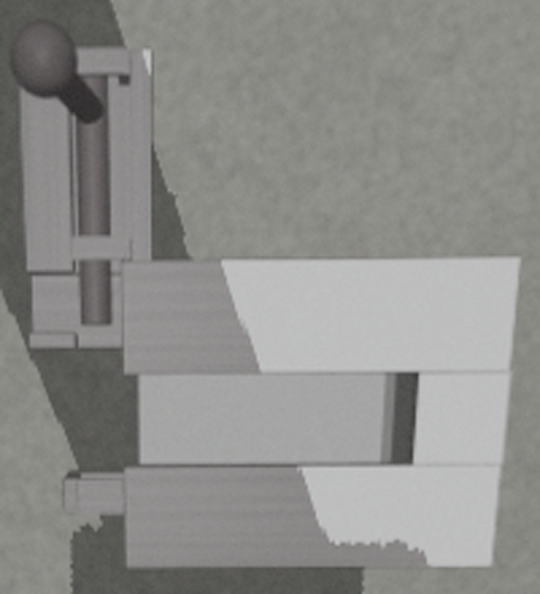

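```bash
cat > m1.py <<'E'
from h import *
import pickle
c=pickle.load(open('w1.pkl','rb'))
f=lambda p:(225+(p[0]+.5)/2.7-.5,5+(p[1]+.5)/2.7-.5)
P={k:onz(c,*f(p),165)[:2] for k,p in dict(mo_p=(123,263),ms_p=(125,374),ms_m=(126,467),mo_m=(127,567),c_p=(418,373),c_m=(413,464),b_p=(520,258),b_m=(492,566)).items()}
for k,v in P.items(): print(k,v.round(1))
d=P['c_p']+P['c_m']-P['ms_p']-P['ms_m']; print('len',np.linalg.norm(d)/2,'ang',np.degrees(np.arctan2(d[1],d[0])))
d2=P['mo_p']-P['mo_m']; print('wid',np.linalg.norm(d2),np.degrees(np.arctan2(d2[1],d2[0]))-90)
d3=P['b_p']-P['b_m']; print('wid',np.linalg.norm(d3),np.degrees(np.arctan2(d3[1],d3[0]))-90)
print('slotw',np.linalg.norm(P['ms_p']-P['ms_m']))
# LSQ
from scipy.optimize import least_squares
m=dict(ms_p=(0,18),ms_m=(0,-18),c_p=(115,18),c_m=(115,-18))
def r(q):
    a=q[2];R=np.array([[np.cos(a),-np.sin(a)],[np.sin(a),np.cos(a)]])
    return np.concatenate([q[:2]+R@np.array(m[k])-P[k] for k in m])
q=least_squares(r,[615,81,1.24]);print(q.x[:2],np.degrees(q.x[2]),q.fun.round(1))
a=q.x[2];R=np.array([[np.cos(a),-np.sin(a)],[np.sin(a),np.cos(a)]])
for n,p,z in (('tip',(95,324),161),('knob',(44,57),223),('barmid',(94,180),161)): print(n,R.T@(onz(c,*f(p),z)[:2]-q.x[:2]))
for k in P: print(k,(R.T@(P[k]-q.x[:2])).round(1))
E
python3 m1.py
```

```text
mo_p [562.1 104.3]
ms_p [600.9  91.2]
ms_m [635.3  79.3]
mo_m [674.2  65.8]
c_p [638.3 198.4]
c_m [671.9 187.3]
b_p [610.1 245.1]
b_m [723.  206.6]
len 113.79213384413826 ang 71.02738283630133
wid 118.51020603883617 71.06051500788521
wid 119.28556627846422 71.15287847224957
slotw 36.32789666439734
[617.93468447  84.68808522] 71.05610138320979 [-0.  -0.7 -0.3 -0.5 -0.   0.9  0.4  0.3]
tip [-10.85481351  37.0950581 ]
knob [-20.41785502 112.30704777]
barmid [-10.08374801  88.86238475]
mo_p [ 0.4 59.1]
ms_p [ 0.6 18.2]
ms_m [  0.6 -18.1]
mo_m [  0.4 -59.4]
c_p [114.2  17.7]
c_m [114.6 -17.7]
b_p [149.2  59.5]
b_m [149.4 -59.8]
```

Run:
```python
from h import *
s,p,R=pose();print(s['qpos'].round(2))
go([494,-353,300],down(71.06))
```

```text
[-0.43  0.42  0.37  1.36 -0.15  1.39  1.18]
shift m [-0.4643  0.0301  0.0093] rot [-0.0008 -0.0051 -0.0026] rows>= 9.3
```

Emit:
servo_tool(
  motion="-0.046 0 0.001 0 -0.005 0;-0.093 0.005 0.002 0 -0.005 0;-0.139 0.01 0.003 0 -0.005 0;-0.186 0.012 0.004 0 -0.005 0;-0.232 0.015 0.005 0 -0.005 0",
)

```text
time: 2.4
tcp_pos: [573.3, -135.2, 314.7]
tcp_rot: [0.575, 0.411, -0.412, -0.575]
contact_force: [0.9, -0.4, 0.1]
width: 94.2
```

Run:
```python
from h import *
s,p,R=pose();print(s['qpos'].round(2))
go([494,-353,300],down(71.06))
```

```text
[-0.18  0.29  0.46  1.58 -0.13  1.31  1.53]
shift m [-0.2317  0.015   0.0047] rot [-0.0005  0.0018 -0.0016] rows>= 4.6
```

Emit:
servo_tool(
  motion="-0.046 0 0.001 0 0 0;-0.093 0.005 0.002 0 0 0;-0.139 0.01 0.003 0 0.001 0;-0.186 0.012 0.004 0 0.001 0;-0.232 0.015 0.005 0 0.002 0",
)

```text
time: 2.9
tcp_pos: [493.0, -353.3, 300.3]
tcp_rot: [0.575, 0.411, -0.412, -0.575]
contact_force: [1.9, -0.9, 0.0]
width: 94.0
```

Emit:
servo_tool(
  motion="0 0 0 0 0 0;0 0 0 0 0 0",
)

```text
time: 3.1
tcp_pos: [492.7, -352.8, 300.4]
tcp_rot: [0.575, 0.411, -0.411, -0.575]
contact_force: [0.6, 0.2, -0.2]
width: 94.0
```

Run:
```python
from h import *
import pickle
c=manip.camera_model('wrist'); im=manip.snapshot('wrist'); s,p,R=pose(); print(p,np.abs(s['qvel']).max(),s['qpos'].round(2))
pickle.dump(c,open('w2.pkl','wb')); cv2.imwrite('pics/w2.png',im)
```

```text
[ 493.48378978 -351.7754057   300.35685439] 0.021012111063314125 [ 0.15  0.35  0.55  1.56 -0.19  1.29  1.97]
```

View pics/w2.png

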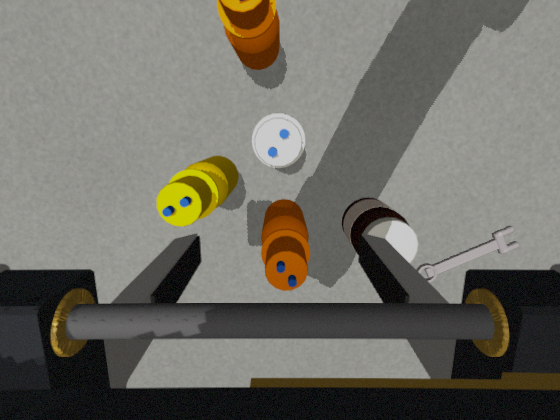

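Run:
```python
from h import *
import pickle
c=pickle.load(open('w2.pkl','rb')); im=cv2.imread('pics/w2.png')
sub=im[100:180,240:320].astype(int)
m=((sub.min(2)>165)).astype(np.uint8)
cs,_=cv2.findContours(m,cv2.RETR_EXTERNAL,cv2.CHAIN_APPROX_NONE)
k=max(cs,key=cv2.contourArea); print(cv2.contourArea(k))
e=cv2.fitEllipse(cv2.convexHull(k)); (u,v)=e[0]; u+=240;v+=100; print(u,v,e[1])
print('collar top z149',onz(c,u,v,149).round(1), 'cap top 196',onz(c,u,v,196).round(1))
print(manip.camera_model('top')['fx']*0)
crop(im,240,100,80,80,7,'pics/w2c.png')
```

```text
2149.5
277.59894943237305 139.48632049560547 (52.4803466796875, 54.84926986694336)
collar top z149 [ 436.  -334.9  149. ] cap top 196 [ 434.9 -334.3  196. ]
0.0
```

View pics/w2c.png

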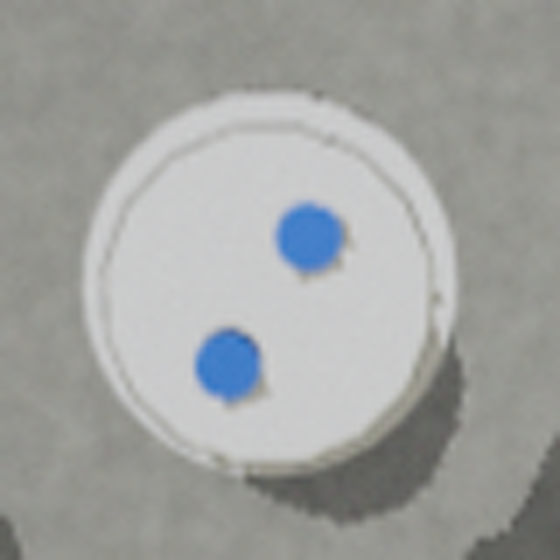

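Run:
```python
from h import *
go([437.1,-334.4,230],down(71.06))
```

```text
shift m [-0.0017  0.0703  0.059 ] rot [0.0005 0.0034 0.0003] rows>= 1.8
```

Emit:
servo_tool(
  motion="0 0.01 0.03 0 0 0;-0.001 0.02 0.059 0 0.003 0;-0.001 0.05 0.059 0 0.003 0;-0.001 0.07 0.059 0 0.003 0;-0.001 0.07 0.059 0 0.003 0",
)

```text
time: 3.65
tcp_pos: [437.4, -331.1, 228.5]
tcp_rot: [-0.574, -0.412, 0.412, 0.576]
contact_force: [0.2, -0.1, 0.3]
width: 94.2
```

Run:
```python
from h import *
print(pose()[1]);go([437.1,-334.4,157],down(71.06))
```

```text
[ 437.36467821 -331.08380067  228.50213545]
shift m [-0.0033  0.0715 -0.001 ] rot [-0.0025  0.0035  0.0016] rows>= 1.4
```

Emit:
servo_tool(
  motion="-0.002 0.02 -0.001 -0.002 0.003 0.001;-0.003 0.04 -0.001 -0.002 0.003 0.001;-0.003 0.06 -0.001 -0.002 0.003 0.001;-0.003 0.071 -0.001 -0.002 0.003 0.001;-0.003 0.071 -0.001 -0.002 0.003 0.001",
)

```text
time: 4.15
tcp_pos: [437.6, -333.2, 157.2]
tcp_rot: [-0.574, -0.411, 0.411, 0.576]
contact_force: [0.3, 0.8, 0.1]
width: 93.8
```

Run:
```python
from h import *
print(pose()[1]);go([437.1,-334.4,157],down(71.06))
```

```text
[ 437.5529036  -333.1714953   157.18880373]
shift m [-0.0013  0.0002  0.    ] rot [-0.0016  0.0018  0.001 ] rows>= 0.0
```

Close the fingers.

Emit:
servo_tool(
  motion="-0.001 0 0 -0.002 0.002 0.001;-0.001 0 0 -0.002 0.002 0.001;-0.001 0 0 -0.002 0.002 0.001;-0.001 0 0 -0.002 0.002 0.001;-0.001 0 0 -0.002 0.002 0.001",
  gripper=0.03,
)

```text
time: 4.65
tcp_pos: [437.3, -334.2, 157.5]
tcp_rot: [0.576, 0.411, -0.411, -0.575]
contact_force: [0.6, 0.5, -0.3]
width: 57.2
```

Emit:
servo_tool(
  motion="0 0 0 0 0 0;0 0 0 0 0 0;0 0 0 0 0 0",
)

```text
time: 4.95
tcp_pos: [437.3, -334.3, 157.5]
tcp_rot: [0.576, 0.411, -0.411, -0.575]
contact_force: [-1.5, -0.1, -0.2]
width: 41.7
```

Emit:
servo_tool(
  motion="0 -0.01 0 0 0 0;0 -0.025 0 0 0 0;0 -0.045 0 0 0 0;0 -0.065 0 0 0 0;0 -0.08 0 0 0 0",
)

```text
time: 5.45
tcp_pos: [437.2, -334.3, 239.1]
tcp_rot: [0.576, 0.411, -0.411, -0.575]
contact_force: [-0.2, -0.3, -5.1]
width: 41.7
```

Run:
```python
from h import *
s,p,R=pose();print(p,s['contact_force'],s['width']);go([590,6,235],down(71.06))
cv2.imwrite('pics/s2.png',manip.snapshot('side'))
```

```text
[ 437.18074915 -334.28104978  239.09252934] [-0.22444212 -0.30034975 -5.14923606] 41.69246666068268
shift m [ 0.3715  0.0041 -0.0339] rot [ 0.0013 -0.0005 -0.0001] rows>= 7.5
```

View pics/s2.png

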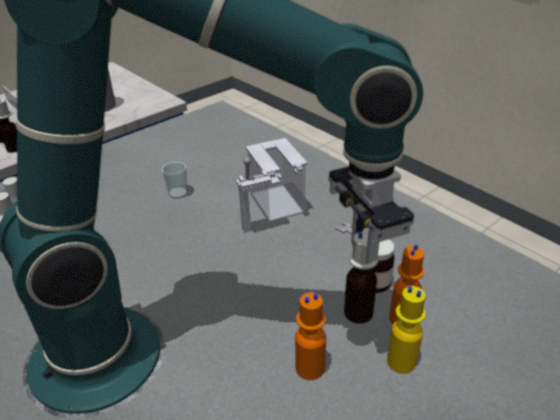

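Emit:
servo_tool(
  motion="0.02 0 -0.002 0 0 0;0.05 0 -0.005 0 0 0;0.09 0 -0.008 0 0 0;0.13 0 -0.012 0 0 0;0.17 0 -0.016 0 0 0",
)

```text
time: 6.0
tcp_pos: [508.3, -177.7, 240.9]
tcp_rot: [0.577, 0.411, -0.41, -0.575]
contact_force: [0.7, -1.6, -5.4]
width: 41.7
```

Emit:
servo_tool(
  motion="0.04 0 -0.004 0 0 0;0.08 0 -0.008 0 0 0;0.12 0 -0.012 0 0 0;0.15 0 -0.015 0 0 0;0.17 0 -0.017 0 0 0",
)

```text
time: 6.5
tcp_pos: [580.0, -19.8, 240.4]
tcp_rot: [0.576, 0.412, -0.411, -0.574]
contact_force: [-1.0, -0.9, -4.8]
width: 41.6
```

Emit:
servo_tool(
  motion="0.02 0 -0.001 0 0 0;0.03 0 -0.001 0 0 0;0.03 0 -0.001 0 0 0",
)

```text
time: 6.8
tcp_pos: [590.6, 9.3, 240.0]
tcp_rot: [0.575, 0.412, -0.412, -0.574]
contact_force: [0.3, -0.4, -4.4]
width: 41.8
```

Run:
```python
from h import *
s,p,R=pose();print(p,s['contact_force'],s['width']);go([590,6,188],down(71.06))
```

```text
[590.63593646   9.29178672 240.03019526] [ 0.28811773 -0.3631232  -4.36535013] 41.83271796688003
shift m [-0.0033  0.052  -0.0004] rot [ 0.0017  0.0031 -0.0005] rows>= 1.0
```

Emit:
servo_tool(
  motion="-0.003 0.02 0 0.001 0.003 0;-0.003 0.04 0 0.001 0.003 0;-0.003 0.052 0 0.001 0.003 0;-0.003 0.052 0 0.001 0.003 0;-0.003 0.052 0 0.001 0.003 0",
)

```text
time: 7.3
tcp_pos: [589.9, 5.8, 188.6]
tcp_rot: [0.576, 0.411, -0.411, -0.575]
contact_force: [-0.0, -1.4, -3.9]
width: 41.6
```

Run:
```python
from h import *
import pickle
c=manip.camera_model('wrist'); im=manip.snapshot('wrist'); s,p,R=pose(); print(p,s['contact_force'])
pickle.dump(c,open('w3.pkl','wb')); cv2.imwrite('pics/w3.png',im)
cv2.imwrite('pics/t3.png',manip.snapshot('top'));im=manip.snapshot('side');crop(im,200,100,160,150,4,'pics/s3.png')
O=np.array([617.3,84]);a=np.radians(71.06);Rr=np.array([[np.cos(a),-np.sin(a)],[np.sin(a),np.cos(a)]])
print('rack xy',Rr.T@(p[:2]-O))
```

```text
[590.11631335   6.01560585 188.96451612] [ 0.77225559  0.46719894 -3.94148994]
rack xy [-82.58546245   0.39992889]
```

View pics/w3.png

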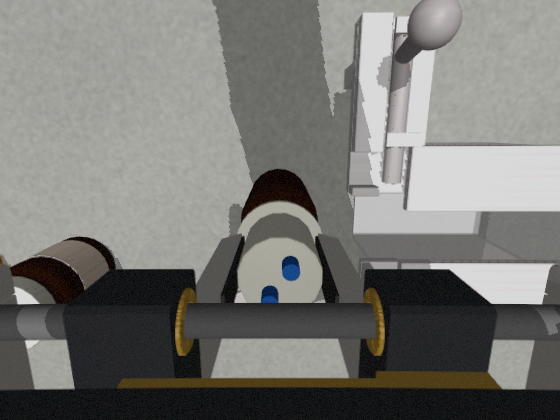

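View pics/s3.png

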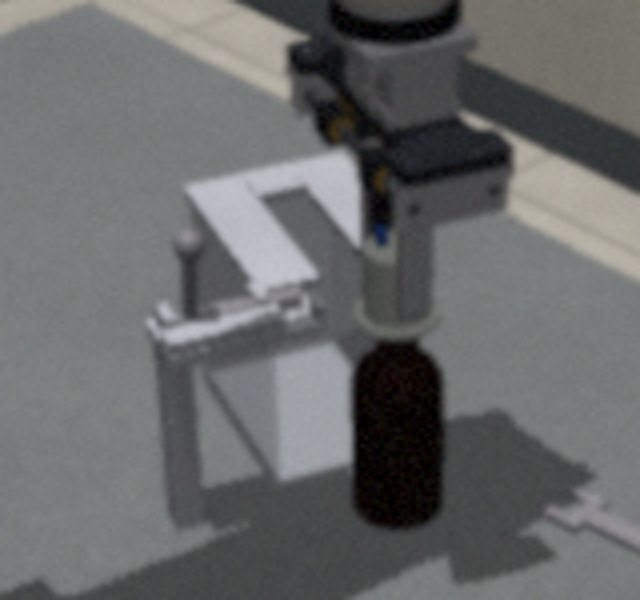

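Run:
```python
from h import *
crop(cv2.imread('pics/w3.png'),220,120,220,190,3.6,'pics/w3c.png')
```

```text
(no output)
```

View pics/w3c.png

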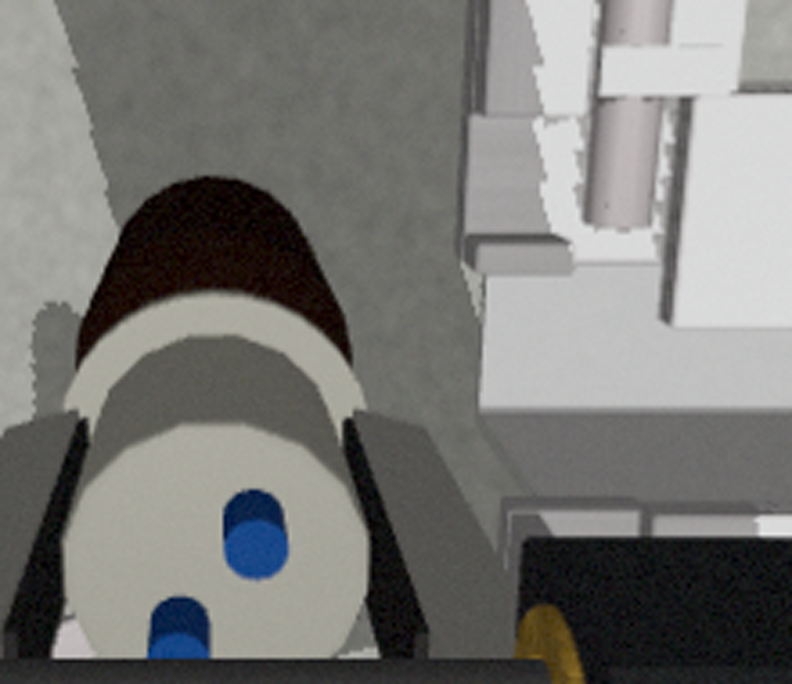

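Run:
```python
from h import *
import pickle
c=pickle.load(open('w3.pkl','rb'))
f=lambda p:(220+(p[0]+.5)/3.6-.5,120+(p[1]+.5)/3.6-.5)
O=np.array([617.3,84]);a=np.radians(71.06);Rr=np.array([[np.cos(a),-np.sin(a)],[np.sin(a),np.cos(a)]])
r=lambda p,z:(Rr.T@(onz(c,*f(p),z)[:2]-O)).round(1)
print('slot+ (0,18)',r((672,326),165)); print('slot+ far (,18)',r((790,327),165));print('slot-',r((645,508),165));print('keeper(-36,-22)',r((506,500),171));print('tip',r((617,228),161))
print('collar +27',r((214,292),180.4)); print('collar L/R',r((64,402),180.4),r((367,405),180.4)); print('cap +',r((214,424),227.4))
```

```text
slot+ (0,18) [ 0.2 18.3]
slot+ far (,18) [21.3 18.1]
slot- [ -1.6 -17. ]
keeper(-36,-22) [-29.4 -12.9]
tip [-9.8 35.5]
collar +27 [-82.6  28. ]
collar L/R [-108.2    8.9] [-56.6   8.3]
cap + [-82.5  21. ]
```

Emit:
servo_tool(
  motion="0.02 0 -0.0005 0 0 0;0.045 0 -0.0005 0 0 0;0.065 0 -0.0005 0 0 0;0.08 0 -0.0005 0 0 0;0.09 0 -0.0005 0 0 0",
)

```text
time: 7.95
tcp_pos: [620.1, 92.5, 189.0]
tcp_rot: [0.576, 0.412, -0.411, -0.575]
contact_force: [0.4, -0.4, -4.8]
width: 41.1
```

```bash
cat >> h.py <<'E'
O=np.array([617.3,84]);_a=np.radians(71.06);Rr=np.array([[np.cos(_a),-np.sin(_a)],[np.sin(_a),np.cos(_a)]])
def rk(x,y,z): return [*(O+Rr@np.array([x,y])),z]
def st():
    s,p,R=pose(); print('t',round(s['time'],2),'rack',(Rr.T@(p[:2]-O)).round(1),p[2].round(1),'F rack',(Rr.T@s['contact_force'][:2]).round(1),s['contact_force'][2].round(1),'w',round(s['width'],1))
E
python3 - <<'E'
from h import *
st();go(rk(50,0,189),down(71.06))
crop(manip.snapshot('side'),200,100,160,150,4,'pics/s4.png')
E
```

```text
t 7.95 rack [9.  0.1] 189.0 F rack [-0.2 -0.5] -4.8 w 41.1
shift m [ 0.041   0.     -0.0001] rot [0.0019 0.0011 0.0001] rows>= 0.8
```

View pics/s4.png

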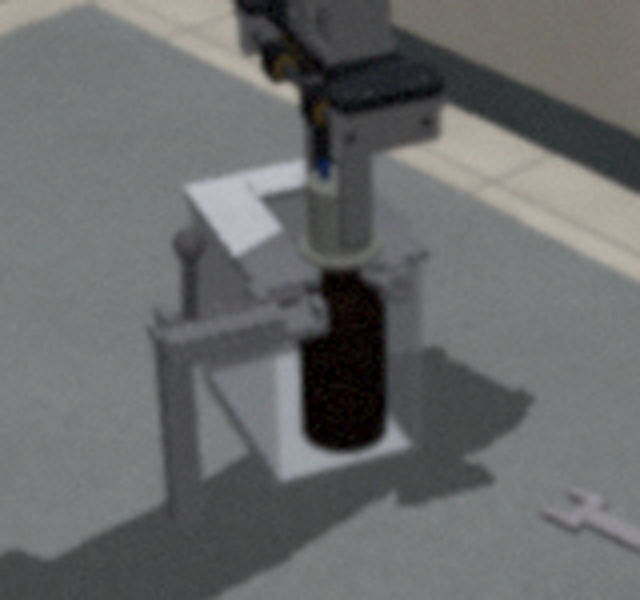

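Neck is in the slot (side picture, collar just above the plates at about (340,250)). Continue inwards, then descend to near the plates.

Emit:
servo_tool(
  motion="0.015 0 0 0.001 0.001 0;0.03 0 0 0.001 0.001 0;0.041 0 0 0.001 0.001 0;0.048 0.003 0 0.001 0.001 0;0.055 0.006 0 0.001 0.001 0",
)

```text
time: 8.5
tcp_pos: [638.2, 146.2, 182.6]
tcp_rot: [0.575, 0.411, -0.411, -0.575]
contact_force: [-1.0, 0.9, -4.2]
width: 41.6
```

Run:
```python
from h import *
st();go(rk(98,0,179),down(71.06))
```

```text
t 8.5 rack [65.6  0.4] 182.6 F rack [0.5 1.2] -4.2 w 41.6
shift m [ 0.0324  0.0036 -0.0004] rot [0.0007 0.0011 0.0003] rows>= 0.7
```

Emit:
servo_tool(
  motion="0.01 0.001 0 0.001 0.001 0;0.02 0.002 0 0.001 0.001 0;0.027 0.003 0 0.001 0.001 0;0.031 0.003 0 0.001 0.001 0;0.033 0.003 0 0.001 0.001 0",
)

```text
time: 9.0
tcp_pos: [649.0, 177.7, 179.6]
tcp_rot: [-0.575, -0.411, 0.411, 0.576]
contact_force: [-1.0, -0.0, -5.6]
width: 41.8
```

Run:
```python
from h import *
st();go(rk(102,0,178),down(71.06))
```

```text
t 9.0 rack [98.9  0.4] 179.6 F rack [-0.4  1. ] -5.6 w 41.8
shift m [ 0.0031  0.0016 -0.0004] rot [-0.0003  0.0002  0.0003] rows>= 0.1
```

Emit:
servo_tool(
  motion="0.001 0 0 0 0 0;0.002 0 0 0 0 0;0.003 0 0 0 0 0;0.004 0 0 0 0 0;0.004 0 0 0 0 0",
)

```text
time: 9.5
tcp_pos: [650.2, 180.7, 179.6]
tcp_rot: [0.576, 0.41, -0.411, -0.575]
contact_force: [-1.9, -4.8, -2.3]
width: 41.9
```

Run:
```python
from h import *
st()
```

```text
t 9.5 rack [102.1   0.2] 179.6 F rack [-5.1  0.2] -2.3 w 41.9
```

Emit:
servo_tool(
  motion="0 0.0005 0 0 0 0;0 0.001 0 0 0 0;0 0.0015 0 0 0 0;0 0.002 0 0 0 0;0 0.002 0 0 0 0",
)

```text
time: 10.0
tcp_pos: [650.2, 180.6, 177.6]
tcp_rot: [0.576, 0.41, -0.411, -0.575]
contact_force: [-1.3, -3.2, -4.0]
width: 41.6
```

Run:
```python
from h import *
st()
```

```text
t 10.0 rack [102.    0.2] 177.6 F rack [-3.4  0.2] -4.0 w 41.6
```

Emit:
servo_tool(
  motion="0 0.0005 0 0 0 0;0 0.001 0 0 0 0;0 0.001 0 0 0 0",
)

```text
time: 10.3
tcp_pos: [650.4, 180.5, 177.5]
tcp_rot: [0.576, 0.411, -0.411, -0.575]
contact_force: [-5.1, -3.9, 8.1]
width: 41.9
```

Run:
```python
from h import *
st()
```

```text
t 10.3 rack [1.02e+02 1.00e-01] 177.5 F rack [-5.4  3.5] 8.1 w 41.9
```

Emit:
servo_tool(
  motion="0 0 0 0 0 0;0 0 0 0 0 0;0 0 0 0 0 0;0 0 0 0 0 0;0 0 0 0 0 0",
  gripper=0.075,
)

```text
time: 10.8
tcp_pos: [650.4, 180.6, 177.4]
tcp_rot: [0.576, 0.411, -0.411, -0.575]
contact_force: [-0.2, 0.4, 1.2]
width: 74.4
```

Emit:
servo_tool(
  motion="0 -0.02 0 0 0 0;0 -0.05 0 0 0 0;0 -0.08 0 0 0 0;0 -0.11 0 0 0 0;0 -0.13 0 0 0 0",
)

```text
time: 11.3
tcp_pos: [650.7, 180.7, 309.8]
tcp_rot: [0.576, 0.411, -0.41, -0.575]
contact_force: [0.1, 0.5, 0.1]
width: 74.8
```

Run:
```python
from h import *
st();go(rk(-30,-20,330),down(71.06))
crop(manip.snapshot('side'),200,100,160,150,4,'pics/s5.png')
```

```text
t 11.3 rack [102.4  -0.2] 309.8 F rack [0.5 0.1] 0.1 w 74.8
shift m [-0.1323 -0.0203 -0.0199] rot [ 0.0016 -0.0005  0.001 ] rows>= 2.7
```

View pics/s5.png

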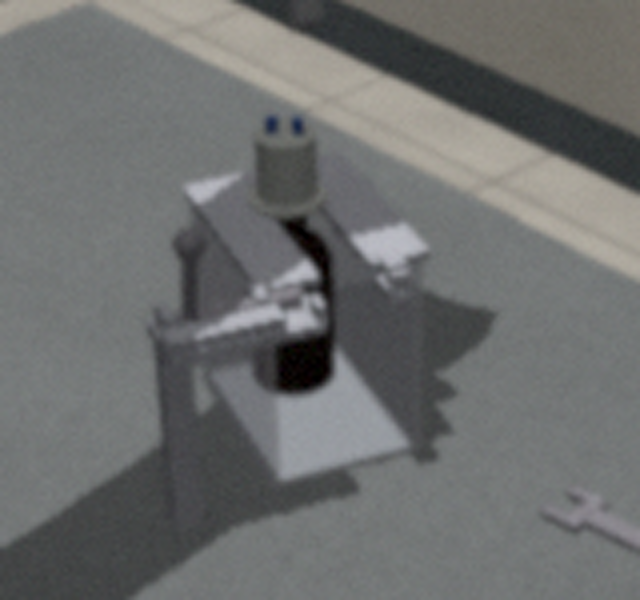

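Emit:
servo_tool(
  motion="-0.03 -0.005 0.01 0 0 0;-0.065 -0.01 0.02 0 0 0;-0.1 -0.01 0.03 0 0 0;-0.12 -0.01 0.04 0 0 0;-0.12 -0.01 0.04 0 0 0",
  gripper=0,
)

```text
time: 11.85
tcp_pos: [573.5, 77.9, 322.7]
tcp_rot: [0.577, 0.412, -0.408, -0.576]
contact_force: [0.4, 0.6, 0.2]
width: 38.5
```

Emit:
servo_tool(
  motion="0 0 0 0 0 0;0 0 0 0 0 0",
)

```text
time: 12.05
tcp_pos: [573.8, 78.3, 322.7]
tcp_rot: [0.577, 0.412, -0.408, -0.575]
contact_force: [0.1, 1.3, -0.3]
width: 22.4
```

Run:
```python
from h import *
import pickle
c=manip.camera_model('wrist'); im=manip.snapshot('wrist'); st()
pickle.dump(c,open('w4.pkl','wb')); cv2.imwrite('pics/w4.png',im)
```

```text
t 12.1 rack [-19.4  39.3] 322.6 F rack [-0.5 -0.6] 0.8 w 18.4
```

View pics/w4.png

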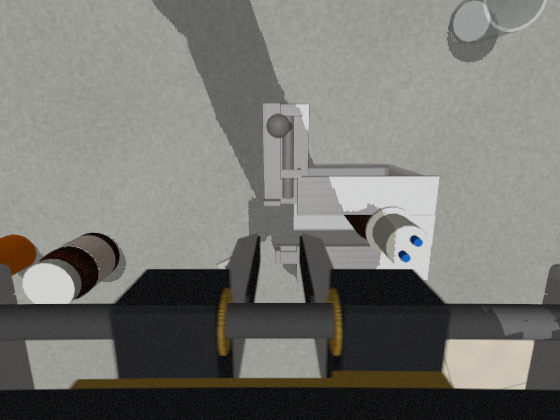

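Run:
```python
from h import *
import pickle
c=pickle.load(open('w4.pkl','rb'))
for p,z in (((278.5,125),222),((287.5,202),161)): print((Rr.T@(onz(c,*p,z)[:2]-O)).round(1))
st();go(rk(-18,139,290),down(71.06));go(rk(-18,139,203),down(71.06))
```

```text
[-19.3 111.6]
[-9.7 31. ]
t 12.1 rack [-19.4  39.3] 322.6 F rack [-0.5 -0.6] 0.8 w 18.4
shift m [0.001  0.0321 0.0998] rot [ 0.0047 -0.0028  0.0035] rows>= 2.1
shift m [0.0007 0.1191 0.1002] rot [ 0.0047 -0.0028  0.0035] rows>= 3.1
```

Emit:
servo_tool(
  motion="0 0.005 0.03 0.004 -0.003 0.003;0 0.01 0.065 0.004 -0.003 0.003;0 0.02 0.09 0.004 -0.003 0.003;0 0.03 0.1 0.004 -0.003 0.003;0 0.03 0.1 0.004 -0.003 0.003",
)

```text
time: 12.6
tcp_pos: [478.4, 112.3, 291.3]
tcp_rot: [-0.575, -0.411, 0.412, 0.575]
contact_force: [-0.6, 0.6, 0.1]
width: 0.4
```

Run:
```python
from h import *
st();go(rk(-18,139,203),down(71.06))
```

```text
t 12.6 rack [-18.3 140.6] 291.3 F rack [0.4 0.7] 0.1 w 0.4
shift m [ 0.0003  0.0883 -0.0016] rot [-0.0007  0.0024 -0.0002] rows>= 1.8
```

Emit:
servo_tool(
  motion="0 0.03 -0.001 0 0.002 0;0 0.06 -0.001 0 0.002 0;0 0.08 -0.001 0 0.002 0;0 0.088 -0.001 0 0.002 0;0 0.088 -0.001 0 0.002 0",
)

```text
time: 13.1
tcp_pos: [479.7, 111.8, 202.9]
tcp_rot: [-0.575, -0.41, 0.412, 0.576]
contact_force: [-1.0, 0.0, 0.7]
width: 0.3
```

Emit:
servo_tool(
  motion="0 0 -0.01 0 0 0;0 0 -0.02 0 0 0;0 0 -0.03 0 0 0;0 0 -0.04 0 0 0;0 0 -0.045 0 0 0",
)

```text
time: 13.6
tcp_pos: [523.4, 96.6, 203.0]
tcp_rot: [0.576, 0.41, -0.411, -0.576]
contact_force: [-2.5, 0.8, 0.9]
width: 0.5
```

Run:
```python
from h import *
st();go(rk(-18,63,203),down(71.06))
```

```text
t 13.6 rack [-18.5  92.9] 203.0 F rack [-0.   2.6] 0.9 w 0.5
shift m [ 0.0005 -0.     -0.0299] rot [-0.001  -0.0006 -0.0013] rows>= 0.6
```

Pushing with ~2.6 N. Continue to the stop.

Emit:
servo_tool(
  motion="0 0 -0.008 0 0 0;0 0 -0.016 0 0 0;0 0 -0.022 0 0 0;0 0 -0.026 0 0 0;0 0 -0.028 0 0 0",
)

```text
time: 14.1
tcp_pos: [550.2, 87.4, 202.9]
tcp_rot: [0.576, 0.41, -0.411, -0.576]
contact_force: [-1.6, 0.3, -0.1]
width: 0.5
```

Run:
```python
from h import *
st()
import pickle
c=manip.camera_model('wrist'); im=manip.snapshot('wrist')
pickle.dump(c,open('w5.pkl','wb')); cv2.imwrite('pics/w5.png',im)
crop(manip.snapshot('side'),200,100,160,150,4,'pics/s6.png')
```

```text
t 14.1 rack [-18.6  64.5] 202.9 F rack [-0.2  1.6] -0.1 w 0.5
```

View pics/w5.png

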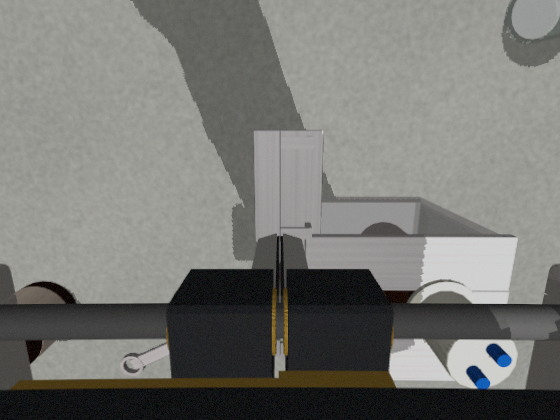

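View pics/s6.png

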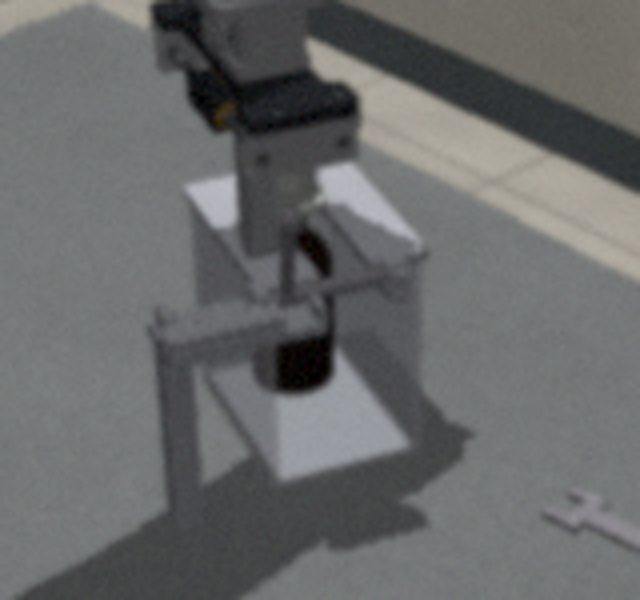

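Emit:
servo_tool(
  motion="0 0 -0.001 0 0 0;0 0 -0.002 0 0 0;0 0 -0.003 0 0 0;0 0 -0.004 0 0 0;0 0 -0.004 0 0 0",
)

```text
time: 14.7
tcp_pos: [552.3, 86.7, 202.7]
tcp_rot: [-0.575, -0.409, 0.412, 0.576]
contact_force: [-14.1, 3.4, 8.0]
width: 0.4
```

Run:
```python
from h import *
st()
```

```text
t 14.7 rack [-18.6  62.3] 202.7 F rack [-1.3 14.5] 8.0 w 0.4
```

Emit:
servo_tool(
  motion="0 0 0.013 0 0 0;0.015 0 0.014 0 0 0;0.036 0 0.014 0 0 0;0.036 0 0.004 0 0 0;0.036 0 -0.017 0 0 0",
)

```text
time: 15.2
tcp_pos: [580.5, 117.5, 202.7]
tcp_rot: [-0.574, -0.411, 0.413, 0.576]
contact_force: [0.3, -0.4, -0.6]
width: 0.2
```

Run:
```python
from h import *
st();go(rk(-30,45,203),down(71.06))
```

```text
t 15.2 rack [19.8 45.7] 202.7 F rack [-0.3 -0.4] -0.6 w 0.2
shift m [-0.0498 -0.0003 -0.0005] rot [-0.0042  0.0032 -0.0013] rows>= 1.0
```

Emit:
servo_tool(
  motion="-0.012 0 0 -0.004 0.003 0;-0.025 0 0 -0.004 0.003 0;-0.038 0 0 -0.004 0.003 0;-0.048 0 0 -0.004 0.003 0;-0.055 0 0 -0.004 0.003 0",
)

```text
time: 15.7
tcp_pos: [562.4, 64.4, 203.0]
tcp_rot: [0.576, 0.41, -0.411, -0.575]
contact_force: [0.5, 0.5, 0.7]
width: 0.5
```

Run:
```python
from h import *
st();crop(manip.snapshot('side'),200,100,160,150,4,'pics/s7.png')
cv2.imwrite('pics/w7.png',manip.snapshot('wrist'))
```

```text
t 15.7 rack [-36.4  45.6] 203.0 F rack [ 0.6 -0.3] 0.7 w 0.5
```

View pics/s7.png

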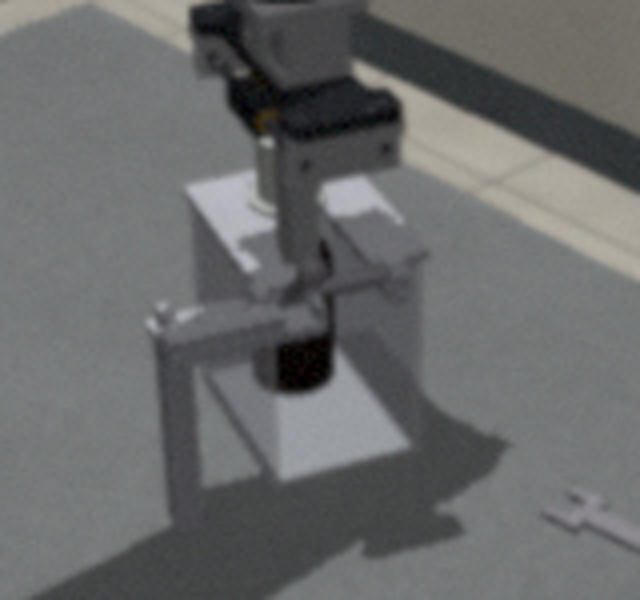

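Emit:
servo_tool(
  motion="0.003 -0.018 0 0 0 0;0.002 -0.032 0 0 0 0;-0.028 -0.032 0 0 0 0;-0.028 -0.02 0 0 0 0;-0.028 0 0 0 0 0",
)

```text
time: 16.3
tcp_pos: [554.0, 35.9, 204.4]
tcp_rot: [0.577, 0.41, -0.41, -0.575]
contact_force: [-33.6, -71.0, 72.4]
width: 0.4
```

Emit:
servo_tool(
  motion="0 0.01 0 0 0 0;0 0.017 0 0 0 0;0 0.022 0 0 0 0;0 0.026 0 0 0 0;0 0.028 0 0 0 0",
)

```text
time: 16.8
tcp_pos: [549.1, 20.9, 175.2]
tcp_rot: [0.582, 0.4, -0.413, -0.575]
contact_force: [-37.6, -77.8, 23.9]
width: 0.5
```

Run:
```python
from h import *
st()
```

```text
t 16.8 rack [-81.8  44. ] 175.2 F rack [-85.8  10.3] 23.9 w 0.5
```

Emit:
servo_tool(
  motion="-0.015 0 0 0 0 0;-0.03 0 0 0 0 0;-0.04 0 0 0 0 0",
)

```text
time: 17.1
tcp_pos: [535.5, -17.2, 176.1]
tcp_rot: [0.582, 0.4, -0.413, -0.575]
contact_force: [-0.1, 0.3, 0.2]
width: 0.5
```

Run:
```python
from h import *
st();crop(manip.snapshot('side'),200,100,160,150,4,'pics/s8.png')
cv2.imwrite('pics/w8.png',manip.snapshot('wrist'))
go(rk(-110,45,260),down(71.06))
```

```text
t 17.1 rack [-122.3   44.5] 176.1 F rack [0.2 0.2] 0.2 w 0.5
shift m [ 0.0104 -0.084   0.0009] rot [-0.0021 -0.0149 -0.0199] rows>= 1.7
```

View pics/s8.png

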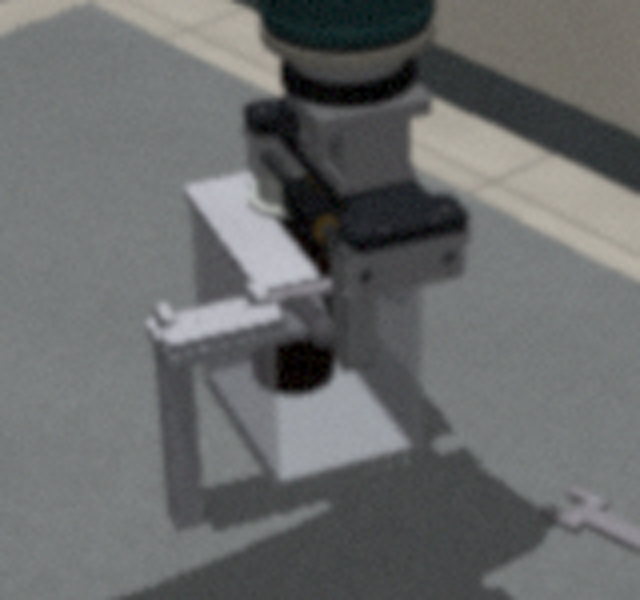

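View pics/w8.png

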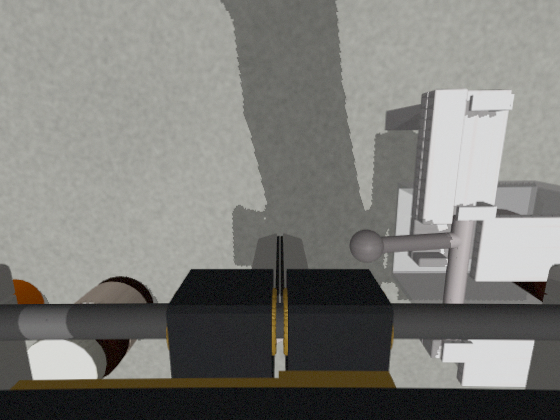

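Run:
```python
from h import *
c=manip.camera_model('wrist')
for u,v in ((367,246),):
    o,d=ray(c,u,v)
    ro=Rr.T@(o[:2]-O);rd=Rr.T@d[:2]
    for Y in (43,45,47,49,51):
        k=(Y-ro[1])/rd[1];x=ro[0]+k*rd[0];z=o[2]+k*d[2]
        print(Y,round(x,1),round(z,1),'len',np.hypot(x+10,z-161).round(1),'a',np.arctan2(-10-x,z-161).round(2))
```

```text
43 -68.1 168.6 len 58.6 a 1.44
45 -69.5 174.0 len 60.9 a 1.36
47 -70.9 179.4 len 63.6 a 1.28
49 -72.3 184.7 len 66.7 a 1.21
51 -73.7 190.1 len 70.1 a 1.14
```

Emit:
servo_tool(
  motion="0 -0.02 0 0 -0.007 -0.01;0 -0.045 0 0 -0.015 -0.02;0.02 -0.045 0 0 -0.015 -0.02;0.05 -0.045 0 0 -0.015 -0.02;0.05 -0.045 0 0 -0.015 -0.02",
)

```text
time: 17.7
tcp_pos: [553.9, 36.0, 220.1]
tcp_rot: [-0.573, -0.413, 0.413, 0.575]
contact_force: [-0.6, 0.9, -0.2]
width: 0.3
```

Run:
```python
from h import *
st();go(rk(-71,45,185),down(71.06))
```

```text
t 17.7 rack [-66.   44.4] 220.1 F rack [0.6 0.8] -0.2 w 0.3
shift m [-0.0051  0.0351  0.0005] rot [-0.0023  0.0062  0.0018] rows>= 0.7
```

Emit:
servo_tool(
  motion="-0.004 0.012 0 -0.002 0.006 0.001;-0.004 0.024 0 -0.002 0.006 0.001;-0.004 0.032 0 -0.002 0.006 0.001;-0.004 0.037 0 -0.002 0.006 0.001;-0.004 0.039 0 -0.002 0.006 0.001",
)

```text
time: 18.2
tcp_pos: [552.3, 31.9, 180.4]
tcp_rot: [-0.575, -0.411, 0.411, 0.576]
contact_force: [-0.5, -0.8, 0.9]
width: 0.6
```

Run:
```python
from h import *
st()
```

```text
t 18.2 rack [-70.4  44.6] 180.4 F rack [-0.9  0.2] 0.9 w 0.6
```

Emit:
servo_tool(
  motion="-0.001 0.003 0 0 0 0;-0.001 0.006 0 0 0 0;-0.001 0.008 0 0 0 0;-0.001 0.0095 0 0 0 0;-0.001 0.0095 0 0 0 0",
)

```text
time: 18.7
tcp_pos: [552.5, 30.5, 172.3]
tcp_rot: [-0.576, -0.411, 0.41, 0.576]
contact_force: [-7.9, -2.1, 22.4]
width: 0.4
```

Run:
```python
from h import *
st()
```

```text
t 18.7 rack [-71.6  43.9] 172.3 F rack [-4.5  6.8] 22.4 w 0.4
```

Emit:
servo_tool(
  motion="0 -0.03 0 0 0 0;0 -0.07 0 0 0 0;0 -0.11 -0.02 0 0 0;0 -0.14 -0.05 0 0 0;0 -0.15 -0.08 0 0 0",
)

```text
time: 19.2
tcp_pos: [629.8, 4.2, 326.3]
tcp_rot: [0.576, 0.413, -0.409, -0.575]
contact_force: [-0.1, 0.8, 0.2]
width: 0.3
```

Emit:
servo_tool(
  motion="0 0 0 0 0 0;0 0 0 0 0 0",
)

```text
time: 19.4
tcp_pos: [630.0, 3.9, 326.2]
tcp_rot: [0.576, 0.413, -0.409, -0.575]
contact_force: [-0.3, -0.1, -0.9]
width: 0.4
```

Run:
```python
from h import *
st();crop(manip.snapshot('side'),200,100,160,150,4,'pics/s9.png')
import pickle
c=manip.camera_model('wrist');pickle.dump(c,open('w9.pkl','wb'))
im=manip.snapshot('wrist');cv2.imwrite('pics/w9.png',im)
cv2.imwrite('pics/t9.png',manip.snapshot('top'))
```

```text
t 19.4 rack [-71.6 -38. ] 326.2 F rack [-0.2  0.3] -0.9 w 0.4
```

View pics/s9.png

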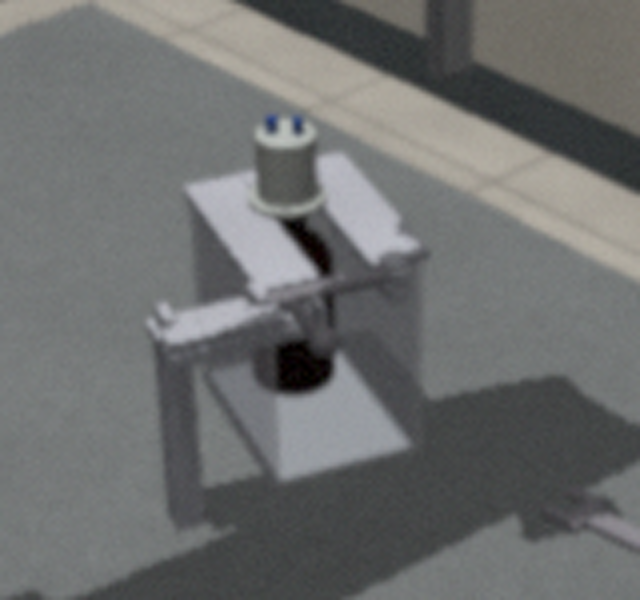

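View pics/w9.png

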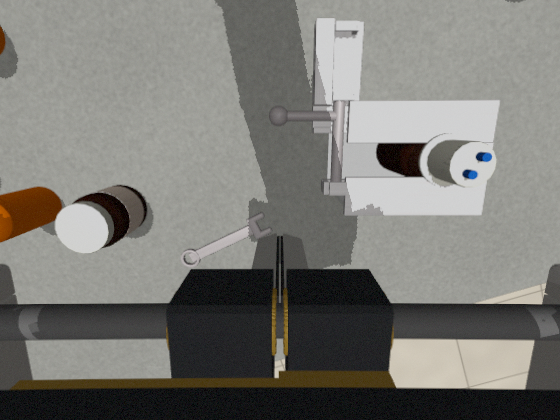

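View pics/t9.png

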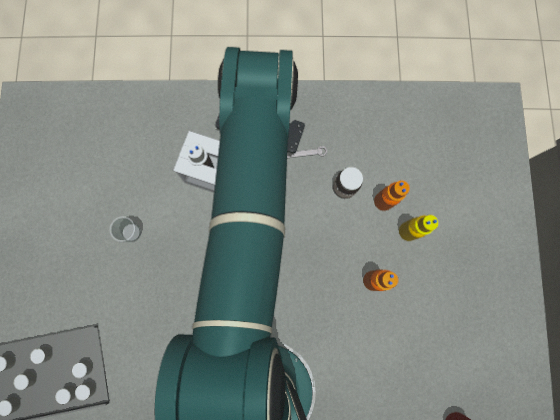

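Run:
```python
from h import *
import pickle
c=pickle.load(open('w9.pkl','rb'));S=manip.camera_model('side')
X,e=tri([(c,279,115.5),(S,200+320/4,100+336/4)]);print('knob',(Rr.T@(X[:2]-O)).round(1),X[2],e)
print('knob @164',(Rr.T@(onz(c,279,115.5,164)[:2]-O)).round(1))
im=cv2.imread('pics/w9.png');crop(im,255,5,260,220,3,'pics/w9c.png')
# expected collar-top circle and cap top circle projections at home
th=np.linspace(0,2*np.pi,48)
im2=cv2.resize(im[5:225,255:515],None,fx=3,fy=3,interpolation=cv2.INTER_CUBIC)
for r,z in((27,169),(21,216)):
    for t in th:
        p=proj(c,rk(102+r*np.cos(t),r*np.sin(t),z))[0]
        cv2.circle(im2,(int((p[0]-255+.5)*3),int((p[1]-5+.5)*3)),1,(0,0,255),-1)
cv2.imwrite('pics/w9d.png',im2)
```

```text
knob [-70.4  46.1] 163.73418263387106 [np.float64(1.1352990006551096), np.float64(1.1352990006551944)]
knob @164 [-70.9  45. ]
```

View pics/w9d.png

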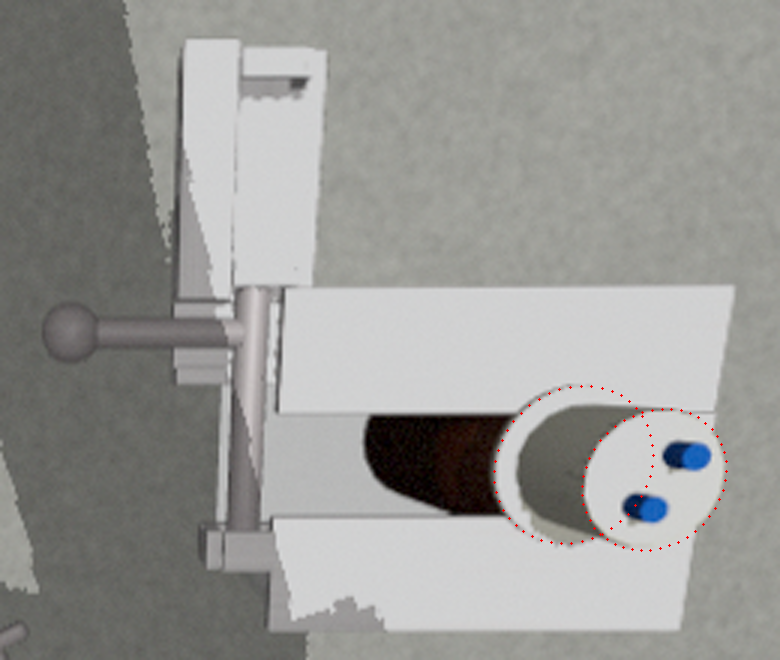

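Run:
```python
from h import *
st();print(manip.hand_in())
```

```text
t 19.55 rack [-71.3 -36.9] 325.9 F rack [ 0.5 -0.1] -0.9 w 0.4
the job is handed in; nothing more can be done
None
```

The bottle hangs fully home in the rail, the bolt is across the mouth and its handle is down in the notch. I handed in at 19.6 s with the arm well clear of the rack and nothing touching.

**Bottle:** it went in at the open end with about 11 mm between collar and plates. It met the closed end at rack x ≈ 102 mm with about 5 N, and I then lowered it onto its collar. In the last wrist picture, collar and cap line up with the expected home outlines.

**Bolt:** I pushed it with closed fingers to its stop, about 70 mm of travel at 14.5 N, and its tip shows in the keeper. The knob triangulates to rack (-70, 46) mm at 164 mm height, which matches the full 1.52 rad turn. The two views of the knob disagreed by about 2 mm.

**Mishap:** while turning the handle, the fingertips wedged against the outer side of the ball. The wrist force readings reached about 107 N, under the 120 N limit, though only sampled at the ends of moves. I backed off, came down from above and pressed the handle home with about 22 N. The final pictures show no damage or shift in the bottle or rack.

The jar, beaker, wrench and coloured look-alikes appear untouched in the last pictures. I checked them by eye and did not measure them again.

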